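Call a refill for the empty pick bin

ROBOT

A 7-joint arm with a two-finger parallel gripper is mounted at the origin on the work surface. World frame = base frame: x ahead of the robot, y to its left, z up, the work surface at z = 0. Lengths are in m, angles in rad, forces in N, time in s.
With the tool pointing down it reaches from about 0.4 to 0.85 m from the base axis. Payload 4.5 kg.
Tool frame: the origin (TCP) lies midway between the tips of the shut fingers; the grasp point (between the pads) lies 19 mm behind it; z points along the fingers, y is the line along which they close (so a half turn about z gives the same grasp; the last joint's range is limited). The gripper opens to 88 mm and grips with 3 to 60 N. Pads are 18 mm wide; open, the fingers measure 123 mm over their backs; the gripper's body (75 mm by 187 mm) begins 45 mm behind the grasp point.
Start: joints at [1.355, 0.689, -0.195, 1.565, 0.157, 0.902, -0.215], TCP at [0.155, -0.606, 0.239] pointing down, gripper open.
Joint ranges: [-3.01, 3.01], [-0.46, 2.08], [-1.47, 1.51], [0.13, 2.56], [-1, 4.14], [0.04, 2.09], [-2.66, 2.66]. Speed limits (rad/s): [2.57, 2.57, 3.14, 3.14, 3.14, 3.14, 3.14].

INTERFACE

Orientations are given as a unit quaternion [x, y, z, w].
In Python, from plant import sensors, eyes, finish_job gives the robot as it stands.
- The arm moves only by the tool send_rows, never from a script. Its argument "rows" is text: rows parted by semicolons, each of 4 numbers parted by spaces: the shift along the tool's x, y, z normalised to -1 to 1, where 1 is 30 cm, then the turn about the tool's z normalised to -1 to 1, where 1 is 2 pi rad. A call has 1 to 10 rows; each row is the pose to reach, as a shift and turn from the pose commanded when the call began, along the tool's axes at that moment, turning the shorter way round; what a row does not reach only later rows make up. A row lasts 1/12 s, in which the tool goes at most 41.7 mm and 7.16 degrees, less where a joint would pass 70% of its speed; a pose out of reach is approached as far as the arm can. A call with a number of a shift or a turn outside -1 to 1 is refused whole. A call with a gripper value outside its range is refused whole. "jaw" is the closure, from -1 (fully open) to 1 (shut), set as the call begins (left out, the last holds). The fingers move at their own pace and stop on an object; "force" is the grip in N (left out, the last holds). Time passes only in rows, so rows that repeat a pose let the fingers close. It gives the time, the measured TCP pose, the force, the opening and the grip force at its end, in the units of the state.
- sensors.get_state(): the state, without advancing time (a new reading comes with each control period).
- eyes.snapshot(name): name is "scene" or "top" or "wrist"; returns (picture, depth): 480x640x3 uint8, red, green, blue; 480x640 float32, m along the optical axis (not along the pixel's ray), 0 where there is no reading.
- eyes.calibration(name): a dict with "fov_y" (degrees; the focal length in pixels is half the picture's height over the tangent of half this angle, whatever the lens; pixels are square), "cx", "cy" (the principal point, pixels), "world_from_camera" (4x4, takes a point from camera to world coordinates). Camera axes: x right, y down, z forward; pixel columns grow to the right and rows downward; lengths in m; the calibration is good to about 2 mm. A picture is of the moment at which its call begins: read the wrist's pose just before it. calibration takes no time and is no camera call; for the wrist camera it gives the pose at the moment of the call.
- finish_job(): hands the job in; it is judged then, once.
The state is a dict: "clock": time; "q": joint angles; "qd": joint speeds; "joint_torque": joint torques, N m; "tool_pos": TCP position; "eef_rot": TCP orientation; "contact_force": force on the tool from outside, world axes, zero at the start; "moment": the same for the moment, N m; "opening": opening from 0.0 (shut) to 1.0 (fully open); "finger_force": force on a finger pad.
Only numpy, scipy, OpenCV 4.12 (cv2) and the standard library are available. Lean on these libraries where they do the work, as an engineer would, in place of code of your own. Each camera call takes 0.05 s, during which the arm holds its last target. There are 200 camera calls.

TASK

One of the three blue bins in the sloping rack has run empty, and which one differs each time. Turn the red-knobbed call lever to the mark of that bin's lane (left, middle or right, in the lane's tag colour), and bring the empty bin to the empties place: set it down gently, level, lined up lengthwise with the yellow mat and in the middle of the cardboard pads on it, without dropping or pressing it. Leave the two bins that still hold modules where they are.

Things in the scene. Friction and masses are not known exactly. Their poses are not given: they have to be found in the camera images.
- rack: Aluminium three-lane rack on yellow pipe legs, fixed. Origin on the table under its centre; +x to its high back, +y to its left lane. Lanes 106 mm wide at y = 110, 0, -110 mm slope 30 deg down to -x. Above the lane floor: front stop 15 mm, dividers 22 mm high. A pipe crosses at x = 115, 240 mm above the table.
- lane_left (a point): Point on the sloping floor of the left lane of the rack (+y, tag red), where the centre of a bin's underside rests. Axes as the rack.
- lane_mid (a point): Point on the sloping floor of the middle lane of the rack (y = 0, tag yellow), where the centre of a bin's underside rests. Axes as the rack.
- lane_right (a point): Point on the sloping floor of the right lane of the rack (-y, tag green), where the centre of a bin's underside rests. Axes as the rack.
- bin_a: bin_a is one of three identical blue bins, 140 (x) x 90 (y) x 75 mm, 150 g empty, loose; starts in a lane tilted 30 deg, front low, against the stop. Origin: centre of underside; z out of its mouth, +x to its back. Grip its front lip: 10 mm thick (x -72 to -62), 90 wide, from 35 to 51 mm up. Sides 4 thick, 51 high for x < -12, else 75. Floor 4 mm.
- bin_b: bin_b is one of three identical blue bins, 140 (x) x 90 (y) x 75 mm, 150 g empty, loose; starts in a lane tilted 30 deg, front low, against the stop. Origin: centre of underside; z out of its mouth, +x to its back. Grip its front lip: 10 mm thick (x -72 to -62), 90 wide, from 35 to 51 mm up. Sides 4 thick, 51 high for x < -12, else 75. Floor 4 mm.
- bin_c: bin_c is one of three identical blue bins, 140 (x) x 90 (y) x 75 mm, 150 g empty, loose; starts in a lane tilted 30 deg, front low, against the stop. Origin: centre of underside; z out of its mouth, +x to its back. Grip its front lip: 10 mm thick (x -72 to -62), 90 wide, from 35 to 51 mm up. Sides 4 thick, 51 high for x < -12, else 75. Floor 4 mm.
- module_1: A white switch module, 24 (x) x 44 (y) x 24 mm, 35 g, loose, lying on the floor of one of the bins. Origin: centre of its underside.
- module_2: A white switch module, 24 (x) x 44 (y) x 24 mm, 35 g, loose, lying on the floor of one of the bins. Origin: centre of its underside.
- module_3: A white switch module, 24 (x) x 44 (y) x 24 mm, 35 g, loose, lying on the floor of one of the bins. Origin: centre of its underside.
- module_4: A white switch module, 24 (x) x 44 (y) x 24 mm, 35 g, loose, lying on the floor of one of the bins. Origin: centre of its underside.
- mat: Empties place: yellow mat 240 (x) x 200 (y) x 4 mm, fixed, left or right of the rack. Origin: centre of underside. Square in its middle is a fixed stack of springy cardboard pads, 200 (x) x 160 (y) mm; its top is 6 to 66 mm above the table, different each time and not reported. A bin stands on it with its x axis along the mat's x, either way round.
- call_station: Grey base plate of the call lever, 150 x 210 x 12 mm, fixed, on the other side of the rack from the mat. Origin on the table under the pivot; plate from x = -45 to 105 mm. Marks 86 mm from the pivot: red (left lane) 0.6 rad left (+y) of its x axis, yellow (middle) on the axis, green (right lane) 0.6 rad right, black (parked) 1.25 rad right.
- call_lever (a joint): Angle of the call lever about the vertical pivot, rad; 0 = along the base plate's +x, positive towards +y (counter-clockwise from above). Marks: left lane +0.6, middle 0, right lane -0.6; starts parked near -1.25. It stays where it is left; stops at -1.4 and +1.0.
- lever_knob (a point): Point on the axis of the upright red knob (22 mm across, its top 68 mm above the table, its grip from 32 to 68 mm) at the lever's end, 85 mm from the pivot, 50 mm above the table.
- lever_pivot (a point): Point on the lever's vertical pivot axis, 50 mm above the table.
Things that resemble listed ones, but are neither listed nor needed, are in the scene too. What is shaped like the bin_b but turquoise is not meant.

How it is judged:
By the outcome, as a careful person would: the job done as asked, in the order asked, and still so for the second after the job is handed in, with the robot touching nothing.
It also fails if it takes over 67 s, if anything falls off the work surface, if the arm or the gripper's body presses on something with over 40 N, if the wrist force passes 120 N, or if a joint passes its speed limit or range.

## Working session

There is one attempt and no reset: what is moved stays moved. The work goes in short steps, Python scripts to look and compute and a tool call to move; the robot and the scene stay as the last step left them, time stands still between calls to the robot, and variables do not carry over. Pictures are saved under pics/ and viewed, at most 10 in all, crops included, and the job is handed in when it is done.

Besides the shell and the picture viewer there is one more tool, called after "Request:" by a JSON object that holds its "op" and its "data", one argument or row to a line. send_rows: Moves the arm, as the interface text tells. Scaled input: -1 to 1 covers 30 cm each way for a shift and 2 pi rad each way for a turn. Its arguments: {"type":"object","properties":{"rows":{"type":"string"},"jaw":{"type":"number"},"force":{"type":"number"}},"required":["rows"]}

```bash
ls; mkdir -p pics
cat > h.py <<'E'
import numpy as np, cv2, pickle
from scipy.spatial.transform import Rotation as R
from plant import sensors, eyes, finish_job
def grab(n):
    c=eyes.calibration(n); p,d=eyes.snapshot(n); pickle.dump((c,p,d),open(f'{n}.pkl','wb')); return c,p,d
def load(n): return pickle.load(open(f'{n}.pkl','rb'))
def pts(c,d):
    f=240/np.tan(np.radians(c['fov_y'])/2); v,u=np.mgrid[0:480,0:640]
    P=np.stack([(u-c['cx'])/f*d,(v-c['cy'])/f*d,d,np.ones_like(d)],-1)
    return (P@np.array(c['world_from_camera']).T)[...,:3]
E
python3 - <<'E'
from h import *
for n in('scene','top'):
    c,p,d=grab(n); cv2.imwrite(f'pics/{n}0.png',p[...,::-1]); print(n,c)
print(sensors.get_state())
E
```

```text
pics
scene {'fov_y': 49.689566206641956, 'cx': 312.904483639687, 'cy': 236.569740398715, 'world_from_camera': array([[-0.6039671 ,  0.58075351, -0.54584714,  1.2482749 ],
       [ 0.7969631 ,  0.43269479, -0.42145586,  0.48618377],
       [-0.00857676, -0.6895655 , -0.72417253,  1.02833126],
       [ 0.        ,  0.        ,  0.        ,  1.        ]])}
top {'fov_y': 49.05031927102088, 'cx': 313.4538006364721, 'cy': 238.71291463602762, 'world_from_camera': array([[ 0.01113702, -0.98659944,  0.16278057,  0.34857889],
       [-0.99993222, -0.01154096, -0.00153609, -0.06781517],
       [ 0.00339415, -0.16275243, -0.9866611 ,  1.14474873],
       [ 0.        ,  0.        ,  0.        ,  1.        ]])}
{'clock': 0.1, 'q': array([ 1.35479757,  0.68989371, -0.19448471,  1.56621299,  0.15728727,
        0.90251791, -0.21508455]), 'qd': array([ 0.00010744, -0.00066709,  0.00081284, -0.00123977,  0.0012605 ,
        0.00042739,  0.0022121 ]), 'joint_torque': array([-3.21751664e-03, -5.28510082e+01, -1.27138250e+00, -1.53838527e+01,
       -5.24999911e-02,  2.02878204e-03,  8.06099729e-05]), 'tool_pos': array([ 0.15430821, -0.60507317,  0.23800054]), 'eef_rot': array([ 9.92206555e-01,  1.24601263e-01, -1.68970474e-04, -8.05008921e-04]), 'contact_force': array([-0.95839768, -0.14023808, -0.03542869]), 'moment': array([0.01238989, 0.02428589, 0.06061784]), 'finger_force': 0.0, 'opening': 1.000176904116309}
```

View pics/scene0.png

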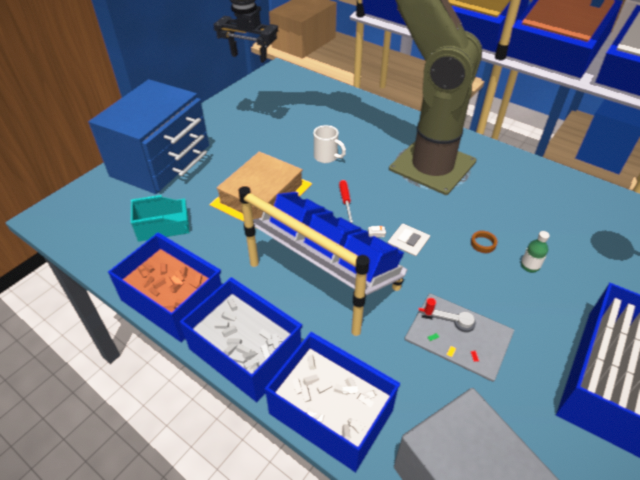

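View pics/top0.png

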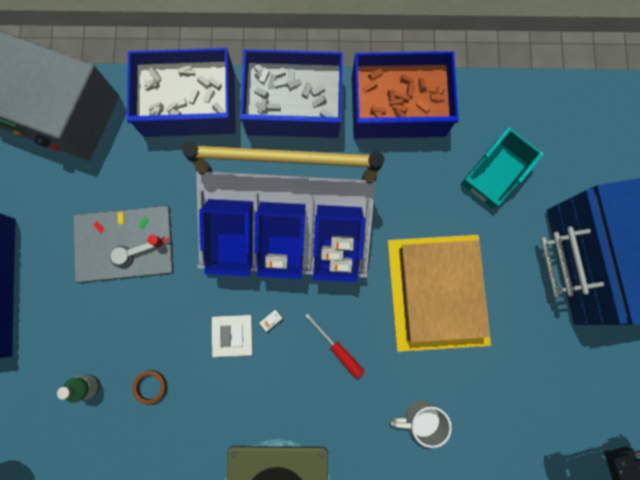

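The top view shows three blue bins in the rack. The left lane (228,238) looks empty, the middle (277,262) holds one module and the right (338,255) holds three. The turquoise bin (502,168) and the dark-blue bins (180,90), (292,90) and (405,90) are distractors. The lever knob is at (155,240), with red, yellow and green marks at (98,227), (120,218) and (143,222). The mat is at (440,293), to the right of the rack. Next I'll measure these and check the crop.

```bash
cat > m.py <<'E'
from h import *
c,p,d=load('top'); P=pts(c,d); hsv=cv2.cvtColor(p,cv2.COLOR_RGB2HSV)
H,S,V=[hsv[...,i].astype(int) for i in range(3)]
v,u=np.mgrid[0:480,0:640]
def roi(a,b,e,f): return (u>=a)&(u<b)&(v>=e)&(v<f)
def comp(m,name):
    m=m&(d>0); q=P[m]; print(name,m.sum(),'px',u[m].mean().round(1),v[m].mean().round(1),'mean',q.mean(0).round(4),'med',np.median(q,0).round(4)); return q
def rect(q,name):
    r=cv2.minAreaRect((q[:,:2]*1000).astype(np.float32)); print(name,'rect mm',np.round(r[0],1),np.round(r[1],1),round(r[2],2)); return r
ye=(H>20)&(H<32)&(S>120)&(V>90)
q=comp(ye&roi(205,365,140,175)&(P[...,2]>.2),'pipe'); a=np.polyfit(q[:,1],q[:,0],1); print('pipe x=',a,'y range',q[:,1].min(),q[:,1].max(),'zmax',np.percentile(q[:,2],98))
q=comp(ye&roi(380,500,225,360)&(P[...,2]<.02),'mat'); rect(q,'mat')
for nm in('pads',):
    m=roi(400,492,238,350)&(H<22)&(H>8)&(S>60)&(P[...,2]>.008); q=comp(m,nm); rect(q[q[:,2]>np.median(q[:,2])-.004],nm)
    print(np.percentile(q[:,2],[5,25,50,75,95]).round(4))
q=comp(roi(65,180,200,290)&(abs(P[...,2]-.012)<.005)&(S<70),'plate'); rect(q,'plate')
red=((H<6)|(H>174))&(S>150)
q=comp(red&roi(140,175,225,255),'knob'); print(np.percentile(q[:,2],[5,50,95]).round(4)); t=q[q[:,2]>.06]; print('knobtop',t.mean(0).round(4),len(t))
for nm,m in(('red',red&roi(88,110,215,240)),('yel',ye&roi(110,130,208,228)),('gre',(H>45)&(H<85)&(S>100)&roi(132,155,212,235))): comp(m,nm)
q=comp(roi(105,135,243,270)&(P[...,2]>.03)&(S<60),'pivot'); print(np.percentile(q[:,2],[5,50,95]).round(4))
# bins in yawed frame
psi=-np.arctan(a[0]); print('rack yaw',psi)
bl=(H>108)&(H<128)&(S>140)&(d>0)
for nm,x0,x1 in(('L',198,254),('M',254,309),('R',312,366)):
    m=bl&roi(x0,x1,195,285); q=P[m]; print(nm,m.sum(),q.min(0).round(4),q.max(0).round(4))
im=cv2.resize(p[140:290,190:375],None,fx=4,fy=4,interpolation=cv2.INTER_CUBIC); cv2.imwrite('pics/crop1.png',im[...,::-1])
E
python3 m.py
```

```text
pipe 1370 px 285.0 156.1 mean [ 0.6443 -0.0171  0.2481] med [ 0.6436 -0.017   0.2484]
pipe x= [0.04581901 0.64510115] y range -0.15752109894365707 0.1259132780501385 zmax 0.2527124239070627
mat 2368 px 419.9 300.1 mean [ 0.4063 -0.3006  0.0035] med [ 0.3858 -0.2655  0.0034]
mat rect mm [ 423.8 -341.2] [241.6 202.2] 4.06
pads 7795 px 443.5 291.2 mean [ 0.4216 -0.338   0.0612] med [ 0.4208 -0.3379  0.0621]
pads rect mm [ 423.5 -340.8] [198.8 161.4] 4.35
[0.0579 0.0607 0.0621 0.0635 0.0655]
plate 5407 px 120.7 243.7 mean [0.5199 0.3498 0.0115] med [0.5219 0.3538 0.0115]
plate rect mm [521.3 347.4] [150.1 210.9] 6.43
knob 102 px 155.0 240.0 mean [0.521  0.2612 0.0598] med [0.5215 0.2606 0.066 ]
[0.0306 0.066  0.0711]
knobtop [0.5205 0.2635 0.0669] 78
red 49 px 98.2 226.5 mean [0.5569 0.4012 0.0129] med [0.5578 0.4011 0.013 ]
yel 65 px 120.4 217.8 mean [0.5767 0.354  0.0134] med [0.5764 0.3546 0.0133]
gre 67 px 142.7 222.4 mean [0.5671 0.3047 0.0128] med [0.5678 0.3046 0.0128]
pivot 256 px 120.6 254.5 mean [0.4932 0.3404 0.0334] med [0.494  0.3413 0.0332]
[0.0306 0.0332 0.0368]
rack yaw -0.04578698310761595
L 3736 [ 0.4467  0.0522 -0.0049] [0.5934 0.1691 0.1866]
M 3248 [ 0.4419 -0.0513 -0.0055] [0.59   0.0552 0.1862]
R 2619 [ 0.4371 -0.1698 -0.0046] [ 0.5834 -0.0673  0.1866]
```

View pics/crop1.png

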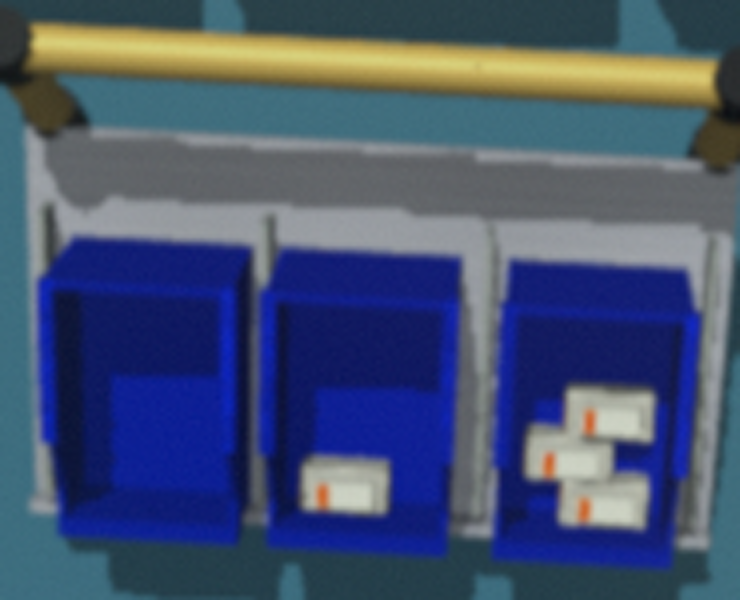

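The left-lane bin (crop, about 150,390) is empty. The middle bin holds one module and the right one three. So the mark is red (left, +0.6), at world (0.557, 0.401). All the measured sizes match the given ones. First I'll move up and toward the lever.

Request:
{"op": "send_rows", "data": {
  "rows": "0 0 -0.2 -0.02;0.98 -0.54 -0.28 -0.19;0.98 -0.54 -0.28 -0.19;0.98 -0.54 -0.28 -0.19;0.98 -0.54 -0.28 -0.19;0.98 -0.54 -0.28 -0.19;0.98 -0.54 -0.28 -0.19;0.98 -0.54 -0.28 -0.19;0.98 -0.54 -0.28 -0.19;0.98 -0.54 -0.28 -0.19",
  "jaw": -1
}}

```text
clock: 0.93
tool_pos: [0.4064, -0.3685, 0.3242]
eef_rot: [0.745, 0.667, 0.004, 0.001]
contact_force: [0.7, -0.5, 0.8]
opening: 0.999
finger_force: 0.0
```

```bash
cat >> h.py <<'E'
def go(xyz,yawdeg,s=None):
    """shift/turn numbers from the present pose to world TCP xyz with tool-x yaw"""
    s=s or sensors.get_state(); r=R.from_quat(s['eef_rot']); M=r.as_matrix()
    y0=np.degrees(np.arctan2(M[1,0],M[0,0])); t=(yawdeg-y0+180)%360-180
    return np.round(np.r_[M.T@(np.array(xyz)-s['tool_pos'])/.3,-t/360],4)
def st():
    s=sensors.get_state(); M=R.from_quat(s['eef_rot']).as_matrix()
    print('t',round(s['clock'],2),'tcp',s['tool_pos'].round(4),'yaw',np.degrees(np.arctan2(M[1,0],M[0,0])).round(2),'tilt',M[2].round(3),'F',s['contact_force'].round(2),'open',round(s['opening'],3),'fin',round(s['finger_force'],2),'q',s['q'].round(2))
E
cat > m2.py <<'E'
from h import *
c,p,d=load('top'); P=pts(c,d); hsv=cv2.cvtColor(p,cv2.COLOR_RGB2HSV)
H,S,V=[hsv[...,i].astype(int) for i in range(3)]; v,u=np.mgrid[0:480,0:640]
psi=-.0458; ex=np.array([np.cos(psi),np.sin(psi),0]); ey=np.array([-np.sin(psi),np.cos(psi),0])
a=np.radians(30); bx=ex*np.cos(a)+np.array([0,0,np.sin(a)]); bz=-ex*np.sin(a)+np.array([0,0,np.cos(a)])
bl=(H>105)&(H<130)&(S>140)&(d>0)
for nm,x0,x1 in(('L',195,254),('M',254,309),('R',312,368)):
    q=P[bl&(u>=x0)&(u<x1)&(v>195)&(v<285)&(P[...,2]>.03)]
    X,Y,Z=q@bx,q@ey,q@bz
    h,e=np.histogram(Z,np.arange(Z.min(),Z.max()+.002,.002)); print(nm,[(round(e[i],3),h[i]) for i in range(len(h)) if h[i]>40])
    print(' X',np.percentile(X,[.5,2,98,99.5]).round(4),'Y',np.percentile(Y,[.5,2,50,98,99.5]).round(4))
    # rim points
    zt=np.percentile(Z,99); t=Z>zt-.006; print(' ztop',zt.round(4),'Y rim',Y[t].min().round(4),Y[t].max().round(4),'X',X[t].min().round(4),X[t].max().round(4))
    f=(X<X.min()+.014)&(abs(Z-(zt-.024))<.006); print(' lip n',f.sum(),'X',X[f].min().round(4),X[f].max().round(4),'Y',Y[f].min().round(4),Y[f].max().round(4),'Z',np.median(Z[f]).round(4))
print(bx,ey,bz)
E
python3 m2.py; python3 -c "
from h import *
st(); print(go([.49,.05,.33],110))"
```

```text
L [(np.float64(-0.194), np.int64(84)), (np.float64(-0.192), np.int64(459)), (np.float64(-0.19), np.int64(703)), (np.float64(-0.188), np.int64(390)), (np.float64(-0.186), np.int64(106)), (np.float64(-0.184), np.int64(42)), (np.float64(-0.18), np.int64(44)), (np.float64(-0.174), np.int64(54)), (np.float64(-0.172), np.int64(57)), (np.float64(-0.17), np.int64(56)), (np.float64(-0.168), np.int64(54)), (np.float64(-0.158), np.int64(57)), (np.float64(-0.156), np.int64(54)), (np.float64(-0.154), np.int64(56)), (np.float64(-0.152), np.int64(54)), (np.float64(-0.148), np.int64(42)), (np.float64(-0.146), np.int64(88)), (np.float64(-0.144), np.int64(150)), (np.float64(-0.142), np.int64(136)), (np.float64(-0.14), np.int64(79)), (np.float64(-0.122), np.int64(80)), (np.float64(-0.12), np.int64(157)), (np.float64(-0.118), np.int64(163))]
 X [0.4296 0.4325 0.5714 0.5718] Y [0.0785 0.0795 0.1305 0.1679 0.1696]
 ztop -0.1158 Y rim 0.0779 0.1711 X 0.4884 0.5723
 lip n 252 X 0.4287 0.4425 Y 0.0791 0.1696 Z -0.1422
M [(np.float64(-0.193), np.int64(254)), (np.float64(-0.191), np.int64(590)), (np.float64(-0
[... 872 characters left out ...]
t64(-0.143), np.int64(123)), (np.float64(-0.141), np.int64(67)), (np.float64(-0.123), np.int64(43)), (np.float64(-0.121), np.int64(152)), (np.float64(-0.119), np.int64(208)), (np.float64(-0.117), np.int64(55))]
 X [0.4298 0.4317 0.572  0.5723] Y [-0.1393 -0.1377 -0.0924 -0.0486 -0.0468]
 ztop -0.116 Y rim -0.1402 -0.0461 X 0.4888 0.5724
 lip n 242 X 0.4289 0.4424 Y -0.1374 -0.0487 Z -0.1423
[ 0.86511726 -0.0396501   0.5       ] [0.04578399 0.99895136 0.        ] [-0.49947568  0.02289199  0.8660254 ]
t 0.93 tcp [ 0.4064 -0.3685  0.3242] yaw 83.75 tilt [ 0.004  0.006 -1.   ] F [ 0.75 -0.46  0.83] open 0.999 fin 0.0 q [ 1.01  0.53 -0.57  1.67  0.32  1.03  0.22]
[ 1.417   0.1251 -0.0128 -0.0729]
```

Request:
{"op": "send_rows", "data": {
  "rows": "0.98 0.09 -0.02 -0.075;0.98 0.09 -0.02 -0.075;0.98 0.09 -0.02 -0.075;0.98 0.09 -0.02 -0.075;0.98 0.09 -0.02 -0.075;0.98 0.09 -0.02 -0.075;0.98 0.09 -0.02 -0.075;0.98 0.09 -0.02 -0.075"
}}

```text
clock: 1.6
tool_pos: [0.4649, -0.0786, 0.3298]
eef_rot: [0.57, 0.821, 0.003, -0.0]
contact_force: [0.5, 0.1, 1.8]
opening: 0.998
finger_force: 0.0
```

```bash
python3 -c "
from h import *
st(); print(go([.5205,.2635,.30],110)); print(go([.5205,.2635,.09],110))"
```

```text
t 1.6 tcp [ 0.4649 -0.0786  0.3298] yaw 110.45 tilt [ 0.003  0.005 -1.   ] F [0.51 0.14 1.79] open 0.998 fin 0.0 q [ 0.57  0.44 -0.74  1.87  0.35  0.97  0.04]
[1.0033 0.5716 0.1054 0.0013]
[1.0009 0.5683 0.8054 0.0013]
```

Request:
{"op": "send_rows", "data": {
  "rows": "1 0.57 0.1 0.001;1 0.57 0.1 0.001;1 0.57 0.1 0.001;1 0.57 0.1 0.001;1 0.57 0.1 0.001;1 0.57 0.1 0.001;1 0.57 0.1 0.001;1 0.57 0.1 0.001;1 0.57 0.1 0.001;1 0.57 0.35 0.001"
}}

```text
clock: 2.43
tool_pos: [0.5261, 0.2614, 0.2626]
eef_rot: [0.576, 0.818, 0.008, 0.001]
contact_force: [1.0, 0.7, 0.0]
opening: 1.002
finger_force: 0.0
```

```bash
python3 -c "
from h import *
st(); c,p,d=grab('wrist'); P=pts(c,d); cv2.imwrite('pics/w1.png',p[...,::-1])
hsv=cv2.cvtColor(p,cv2.COLOR_RGB2HSV); H,S,V=[hsv[...,i].astype(int) for i in range(3)]
m=((H<6)|(H>174))&(S>150)&(d>0)
q=P[m&(P[...,2]>.062)&(P[...,2]<.08)]; print(len(q)); 
if len(q): print(q.mean(0),q.min(0),q.max(0))
print(go([.5205,.2635,.035],110))"
```

```text
t 2.43 tcp [0.5261 0.2614 0.2626] yaw 109.68 tilt [ 0.008  0.015 -1.   ] F [0.98 0.65 0.  ] open 1.002 fin 0.0 q [-0.17  0.66 -0.65  1.66  0.47  0.96 -0.63]
380
[0.52262886 0.26654264 0.06644287] [0.51275479 0.255544   0.06259789] [0.53224313 0.27659207 0.06851797]
[ 0.0326  0.014   0.7197 -0.0012]
```

View pics/w1.png

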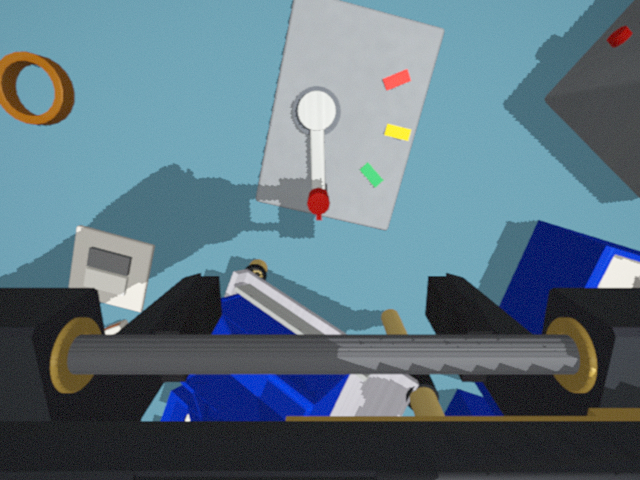

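The wrist view shows the knob at (318,200), the pivot at (316,110) and the red mark at (396,80). It puts the knob at (0.5226, 0.2665), in agreement with the top view. I'll descend and grip it.

Request:
{"op": "send_rows", "data": {
  "rows": "0.035 0.018 0.15 0;0.035 0.018 0.3 0;0.035 0.018 0.45 0;0.035 0.018 0.58 0;0.035 0.018 0.68 0;0.035 0.018 0.716 0;0.035 0.018 0.716 0"
}}

```text
clock: 3.07
tool_pos: [0.5232, 0.2614, 0.0397]
eef_rot: [0.578, 0.816, -0.003, -0.001]
contact_force: [0.3, -0.3, -0.2]
opening: 0.996
finger_force: 0.0
```

Request:
{"op": "send_rows", "data": {
  "rows": "0 0 0 0;0 0 0 0;0 0 0 0;0 0 0 0;0 0 0 0;0 0 0 0;0 0 0 0",
  "jaw": 1,
  "force": 8
}}

```text
clock: 3.65
tool_pos: [0.525, 0.2641, 0.0427]
eef_rot: [0.578, 0.816, 0.0, 0.0]
contact_force: [0.0, -0.6, -0.4]
opening: 0.493
finger_force: 0.0
```

Run:
```python
from h import *
st()
s=sensors.get_state()
pv=np.array([.4915,.344]); k=s['tool_pos'][:2]; a0=np.arctan2(*(k-pv)[::-1]); r=np.linalg.norm(k-pv); print('ang',a0,a0-.112,r)
z=s['tool_pos'][2]
M=R.from_quat(s['eef_rot']).as_matrix(); y0=np.degrees(np.arctan2(M[1,0],M[0,0]))
for a in np.linspace(a0,.712,19)[1:]:
    t=pv+.085*np.array([np.cos(a),np.sin(a)])
    print(go([*t,z],y0+np.degrees(a-a0)*.85))
```

```text
t 3.65 tcp [0.525  0.2641 0.0427] yaw 109.35 tilt [-0.     0.001 -1.   ] F [ 0.04 -0.57 -0.45] open 0.493 fin 0.0 q [-0.3   0.96 -0.43  1.8   0.72  0.55 -0.86]
ang -1.1734407437842815 -1.2854407437842816 0.0866873677324366
[ 0.0089  0.0291  0.     -0.0142]
[ 0.0153  0.0581  0.     -0.0283]
[ 0.0247  0.0863  0.0001 -0.0425]
[ 3.690e-02  1.133e-01  1.000e-04 -5.670e-02]
[ 5.200e-02  1.389e-01  1.000e-04 -7.090e-02]
[ 6.960e-02  1.627e-01  1.000e-04 -8.500e-02]
[ 8.960e-02  1.846e-01  1.000e-04 -9.920e-02]
[ 1.118e-01  2.043e-01  1.000e-04 -1.134e-01]
[ 1.359e-01  2.216e-01  1.000e-04 -1.275e-01]
[ 1.617e-01  2.362e-01  2.000e-04 -1.417e-01]
[ 1.889e-01  2.481e-01  2.000e-04 -1.559e-01]
[ 2.172e-01  2.570e-01  2.000e-04 -1.700e-01]
[ 2.462e-01  2.630e-01  2.000e-04 -1.842e-01]
[ 2.758e-01  2.658e-01  2.000e-04 -1.984e-01]
[ 3.054e-01  2.656e-01  2.000e-04 -2.126e-01]
[ 3.349e-01  2.623e-01  2.000e-04 -2.267e-01]
[ 3.639e-01  2.559e-01  2.000e-04 -2.409e-01]
[ 3.920e-01  2.465e-01  1.000e-04 -2.551e-01]
```

Request:
{"op": "send_rows", "data": {
  "rows": "0 0 0.017 0;0 0 0.017 0;0 0 0.017 0;0 0 0.017 0;0 0 0.017 0;0 0 0.017 0;0 0 0.017 0;0 0 0.017 0;0 0 0.017 0;0 0 0.017 0"
}}

```text
clock: 4.48
tool_pos: [0.5244, 0.2637, 0.0368]
eef_rot: [0.578, 0.816, -0.0, -0.0]
contact_force: [0.1, -0.9, -6.4]
opening: 0.244
finger_force: 8.0
```

```bash
python3 -c "
from h import *
st()"
```

```text
t 4.48 tcp [0.5244 0.2637 0.0368] yaw 109.35 tilt [-0.    -0.001 -1.   ] F [ 0.12 -0.86 -6.35] open 0.244 fin 8.0 q [-0.3   0.96 -0.43  1.8   0.72  0.54 -0.87]
```

Request:
{"op": "send_rows", "data": {
  "rows": "0.009 0.029 0 -0.014;0.015 0.058 0 -0.028;0.025 0.086 0 -0.042;0.037 0.113 0 -0.057;0.052 0.139 0 -0.071;0.07 0.163 0 -0.085;0.09 0.185 0 -0.099;0.112 0.204 0 -0.113;0.136 0.222 0 -0.127;0.136 0.222 0 -0.127"
}}

```text
clock: 5.32
tool_pos: [0.5763, 0.3243, 0.037]
eef_rot: [0.215, 0.977, 0.0, 0.002]
contact_force: [4.6, -1.3, -4.6]
opening: 0.246
finger_force: 8.0
```

Run:
```python
from h import *
st()
s=sensors.get_state()
pv=np.array([.4915,.344]); k=s['tool_pos'][:2]; a0=np.arctan2(*(k-pv)[::-1]); r=np.linalg.norm(k-pv); print('ang',a0,a0-.112,r)
z=s['tool_pos'][2]
M=R.from_quat(s['eef_rot']).as_matrix(); y0=np.degrees(np.arctan2(M[1,0],M[0,0]))
for a in np.linspace(a0,.712,10)[1:]:
    t=pv+.085*np.array([np.cos(a),np.sin(a)])
    print(go([*t,z],y0+np.degrees(a-a0)*.85))
```

```text
t 5.32 tcp [0.5763 0.3243 0.037 ] yaw 155.14 tilt [-0.003  0.001 -1.   ] F [ 4.6  -1.34 -4.58] open 0.246 fin 8.0 q [-0.25  1.08 -0.67  1.55  0.85  0.82 -0.13]
ang -0.22774674129049255 -0.33974674129049254 0.08707409980139619
[ 0.0143  0.0272 -0.     -0.0141]
[ 0.0248  0.0548 -0.     -0.0283]
[ 0.0381  0.0812 -0.     -0.0424]
[ 5.410e-02  1.061e-01 -1.000e-04 -5.650e-02]
[ 7.260e-02  1.292e-01 -1.000e-04 -7.060e-02]
[ 0.0934  0.1502 -0.0002 -0.0848]
[ 0.1163  0.1689 -0.0002 -0.0989]
[ 0.141   0.1851 -0.0003 -0.113 ]
[ 0.1673  0.1987 -0.0003 -0.1271]
```

Request:
{"op": "send_rows", "data": {
  "rows": "0.009 0.027 0 -0.014;0.02 0.055 0 -0.028;0.034 0.081 0 -0.042;0.05 0.106 0 -0.057;0.069 0.129 0 -0.071;0.09 0.15 0 -0.085;0.113 0.169 0 -0.099;0.138 0.185 0 -0.113;0.167 0.199 0 -0.127;0.167 0.199 0 -0.127"
}}

```text
clock: 6.15
tool_pos: [0.5544, 0.4023, 0.0374]
eef_rot: [-0.182, 0.983, 0.002, 0.002]
contact_force: [2.7, 3.8, -6.1]
opening: 0.241
finger_force: 8.0
```

Request:
{"op": "send_rows", "data": {
  "rows": "0 0 0 0;0 0 0 0"
}}

```text
clock: 6.32
tool_pos: [0.5549, 0.4018, 0.0374]
eef_rot: [-0.179, 0.984, 0.002, 0.002]
contact_force: [2.9, 4.9, -6.7]
opening: 0.247
finger_force: 8.0
```

Run:
```python
from h import *
st()
s=sensors.get_state()
pv=np.array([.4915,.344]); k=s['tool_pos'][:2]; a0=np.arctan2(*(k-pv)[::-1]); r=np.linalg.norm(k-pv); print('ang',a0,a0-.112,r, 'target',pv+.085*np.array([np.cos(.712),np.sin(.712)]))
c,p,d=grab('wrist'); P=pts(c,d); hsv=cv2.cvtColor(p,cv2.COLOR_RGB2HSV); H,S,V=[hsv[...,i].astype(int) for i in range(3)]
print(go([.5559,.3995,s['tool_pos'][2]],194))
```

```text
t 6.32 tcp [0.5549 0.4018 0.0374] yaw -159.36 tilt [-0.004  0.003 -1.   ] F [ 2.91  4.89 -6.69] open 0.247 fin 8.01 q [-0.3   1.15 -0.84  1.47  0.97  0.96  0.51]
ang 0.7394359412251961 0.6274359412251961 0.0857508232175241 target [0.55584982 0.39953468]
[-0.0005 -0.0083 -0.      0.0184]
```

Request:
{"op": "send_rows", "data": {
  "rows": "0 -0.008 0 0;0 -0.008 0 0;0 -0.008 0 0;0 -0.008 0 0"
}}

```text
clock: 6.7
tool_pos: [0.5562, 0.4, 0.0375]
eef_rot: [-0.179, 0.984, 0.003, 0.002]
contact_force: [4.1, 5.8, -7.7]
opening: 0.244
finger_force: 8.0
```

Request:
{"op": "send_rows", "data": {
  "rows": "0 0 0 0;0 0 0 0;0 0 0 0;0 0 0 0;0 0 -0.1 0;0 0 -0.2 0;0 0 -0.35 0;0 0 -0.5 0;0 0 -0.65 0;0 0 -0.65 0",
  "jaw": -1
}}

```text
clock: 7.53
tool_pos: [0.5557, 0.4008, 0.2402]
eef_rot: [-0.18, 0.984, 0.004, 0.004]
contact_force: [1.0, 0.5, -0.0]
opening: 0.978
finger_force: 0.0
```

Run:
```python
from h import *
st()
v,u=np.mgrid[0:480,0:640]
for n in('top','scene','wrist'):
    c,p,d=grab(n); P=pts(c,d); hsv=cv2.cvtColor(p,cv2.COLOR_RGB2HSV); H,S,V=[hsv[...,i].astype(int) for i in range(3)]
    red=((H<6)|(H>174))&(S>140)&(d>0)
    near=np.linalg.norm(P[...,:2]-[.556,.4],axis=-1)<.04
    t=red&near&(P[...,2]>.06)&(P[...,2]<.085); m=red&near&(P[...,2]<.02)
    w=(S<50)&(V>150)&(np.linalg.norm(P[...,:2]-[.4915,.344],axis=-1)<.03)&(P[...,2]>.03)&(P[...,2]<.05)
    for nm,k in(('knob',t),('mark',m),('pivot',w)):
        if k.sum()>5: print(n,nm,k.sum(),P[k].mean(0).round(4),(np.arctan2(*(P[k].mean(0)[:2]-[.4915,.344])[::-1])-.112).round(3))
for z in(.25,):print(go([.4575,.1037,z],87.4))
```

```text
t 7.53 tcp [0.5557 0.4008 0.2402] yaw -159.25 tilt [-0.009  0.006 -1.   ] F [ 1.04  0.54 -0.04] open 0.978 fin 0.0 q [-0.26  0.92 -0.97  1.35  0.76  1.25  0.67]
scene knob 78 [0.5619 0.4012 0.0664] 0.57
scene mark 15 [0.565  0.4033 0.0126] 0.567
wrist knob 455 [0.5565 0.4005 0.0663] 0.604
wrist pivot 1382 [0.4946 0.3468 0.0324] 0.619
[ 0.6508 -0.8011 -0.0581  0.3149]
```

The lever sits at about 0.60 by the wrist view, on the red mark. Next is the bin, with the jaw partly closed to about 35 mm.

Request:
{"op": "send_rows", "data": {
  "rows": "0 0 -0.06 0.02;0.3 -0.37 -0.06 0.16;0.65 -0.8 -0.06 0.16;0.65 -0.8 -0.06 0.16;0.65 -0.8 -0.06 0.16;0.65 -0.8 -0.06 0.16;0.65 -0.8 -0.06 0.315;0.65 -0.8 -0.06 0.315;0.65 -0.8 -0.06 0.315;0.65 -0.8 -0.06 0.315",
  "jaw": 0.2,
  "force": 10
}}

```text
clock: 8.52
tool_pos: [0.4544, 0.0967, 0.2475]
eef_rot: [0.435, 0.9, -0.005, -0.002]
contact_force: [-0.6, 0.8, 0.2]
opening: 0.4
finger_force: 0.0
```

```bash
python3 -c "
from h import *
st(); print(go([.456,.1037,.22],87.4))"
```

```text
t 8.52 tcp [0.4544 0.0967 0.2475] yaw 128.39 tilt [-0.001 -0.01  -1.   ] F [-0.63  0.83  0.22] open 0.4 fin 0.0 q [ 0.17  0.56 -0.75  2.    0.53  0.8  -0.22]
[0.0151 0.0198 0.0915 0.1139]
```

Request:
{"op": "send_rows", "data": {
  "rows": "0.015 0.02 0.09 0.114;0.015 0.02 0.09 0.114;0.015 0.02 0.09 0.114;0.015 0.02 0.09 0.114;0.015 0.02 0.09 0.114;0.015 0.02 0.09 0.114;0.015 0.02 0.09 0.114;0.015 0.02 0.09 0.114"
}}

```text
clock: 9.18
tool_pos: [0.4584, 0.1105, 0.2218]
eef_rot: [0.718, 0.696, -0.002, -0.001]
contact_force: [1.1, 0.9, 0.1]
opening: 0.403
finger_force: 0.0
```

```bash
cat > b.py <<'E'
from h import *
st(); c,p,d=grab('wrist'); P=pts(c,d); cv2.imwrite('pics/w2.png',p[...,::-1])
hsv=cv2.cvtColor(p,cv2.COLOR_RGB2HSV); H,S,V=[hsv[...,i].astype(int) for i in range(3)]
psi=-.0458; ex=np.array([np.cos(psi),np.sin(psi),0]); ey=np.array([-np.sin(psi),np.cos(psi),0]); a=np.radians(30)
bx=ex*np.cos(a)+np.array([0,0,np.sin(a)]); bz=-ex*np.sin(a)+np.array([0,0,np.cos(a)])
bl=(H>105)&(H<130)&(S>140)&(d>0)
q=P[bl&(P[...,2]>.03)]; X,Y,Z=q@bx,q@ey,q@bz
k=(Y>.065)&(Y<.19); X,Y,Z=X[k],Y[k],Z[k]
for z0 in(-.1425,-.1185):
  f=abs(Z-z0)<.004
  for lo,hi in((.425,.446),(.446,.485),(.485,.51),(.51,.54),(.54,.575)):
    g=f&(X>lo)&(X<hi)
    if g.sum()>20: print(z0,(lo,hi),g.sum(),'X',X[g].min().round(4),X[g].max().round(4),'Y',np.percentile(Y[g],[1,25,75,99]).round(4),'Z',np.median(Z[g]).round(4))
print(go([.456,.1037,.071],87.4))
E
python3 b.py
```

```text
t 9.18 tcp [0.4584 0.1105 0.2218] yaw 88.26 tilt [-0.002 -0.003 -1.   ] F [1.09 0.94 0.05] open 0.403 fin 0.0 q [-0.    0.56 -0.51  2.02  0.43  0.67 -0.82]
-0.1425 (0.425, 0.446) 1602 X 0.429 0.4459 Y [0.0652 0.1034 0.1509 0.1699] Z -0.1435
-0.1425 (0.446, 0.485) 490 X 0.446 0.4846 Y [0.065  0.0815 0.168  0.1702] Z -0.1432
-0.1425 (0.485, 0.51) 37 X 0.4852 0.51 Y [0.17   0.1701 0.1702 0.1703] Z -0.1439
-0.1425 (0.51, 0.54) 92 X 0.5104 0.5397 Y [0.0838 0.0843 0.1703 0.1704] Z -0.1434
-0.1425 (0.54, 0.575) 75 X 0.5403 0.5715 Y [0.1488 0.1702 0.1704 0.1704] Z -0.1442
-0.1185 (0.485, 0.51) 466 X 0.4891 0.5099 Y [0.1642 0.1663 0.1705 0.1722] Z -0.1193
-0.1185 (0.51, 0.54) 809 X 0.51 0.54 Y [0.1642 0.1663 0.1705 0.1723] Z -0.1193
-0.1185 (0.54, 0.575) 1770 X 0.5401 0.5716 Y [0.1214 0.1486 0.1692 0.1723] Z -0.1193
[-0.0228 -0.0066  0.5034  0.0024]
```

View pics/w2.png

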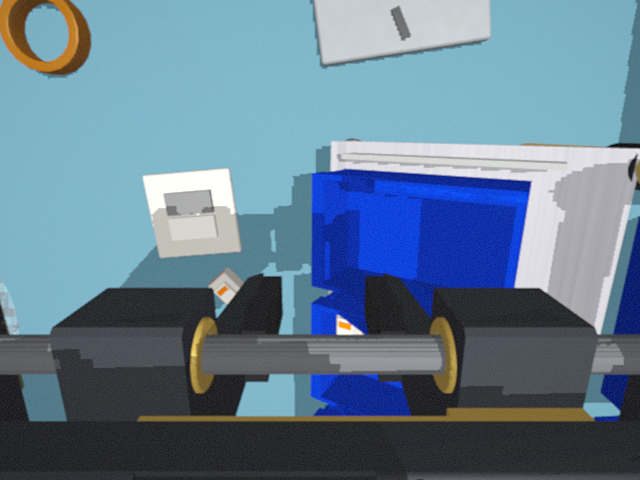

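The wrist view shows the empty bin's lip at u≈315–340, its left wall at v≈180, and the gripper centred above. The bin is aligned with the lane. I'll descend in two stages.

Request:
{"op": "send_rows", "data": {
  "rows": "-0.021 -0.005 0.06 0.0024;-0.021 -0.005 0.14 0.0024;-0.021 -0.005 0.22 0.0024;-0.021 -0.005 0.28 0.0024;-0.021 -0.005 0.32 0.0024;-0.021 -0.005 0.32 0.0024;-0.021 -0.005 0.32 0.0024"
}}

```text
clock: 9.82
tool_pos: [0.4571, 0.1048, 0.1265]
eef_rot: [0.723, 0.691, -0.001, -0.001]
contact_force: [-0.4, -0.5, -0.1]
opening: 0.399
finger_force: 0.0
```

```bash
python3 -c "
from h import *
st(); print(go([.4565,.1042,.071],87.4))"
```

```text
t 9.82 tcp [0.4571 0.1048 0.1265] yaw 87.35 tilt [-0.001 -0.002 -1.   ] F [-0.38 -0.46 -0.14] open 0.399 fin 0.0 q [-0.11  0.71 -0.35  2.12  0.59  0.41 -0.97]
[-2.100e-03 -1.400e-03  1.851e-01 -1.000e-04]
```

Request:
{"op": "send_rows", "data": {
  "rows": "-0.002 -0.001 0.03 0;-0.002 -0.001 0.06 0;-0.002 -0.001 0.09 0;-0.002 -0.001 0.12 0;-0.002 -0.001 0.145 0;-0.002 -0.001 0.165 0;-0.002 -0.001 0.18 0;-0.002 -0.001 0.185 0;-0.002 -0.001 0.185 0;-0.002 -0.001 0.185 0"
}}

```text
clock: 10.65
tool_pos: [0.4575, 0.1045, 0.0718]
eef_rot: [0.724, 0.69, 0.0, 0.0]
contact_force: [-0.0, 0.3, -0.3]
opening: 0.402
finger_force: 0.0
```

```bash
python3 -c "
from h import *
st()"
```

```text
t 10.65 tcp [0.4575 0.1045 0.0718] yaw 87.27 tilt [ 0.  0. -1.] F [-0.02  0.34 -0.33] open 0.402 fin 0.0 q [-0.19  0.81 -0.21  2.15  0.68  0.24 -1.05]
```

Request:
{"op": "send_rows", "data": {
  "rows": "0 0 0 0;0 0 0 0;0 0 0 0;0 0 0 0;0 0 0 0;0 0 0 0",
  "jaw": 1,
  "force": 10
}}

```text
clock: 11.15
tool_pos: [0.4591, 0.1046, 0.0721]
eef_rot: [0.724, 0.69, 0.001, 0.001]
contact_force: [4.5, -0.2, 3.0]
opening: 0.218
finger_force: 9.0
```

```bash
python3 -c "
from h import *
st()"
```

```text
t 11.15 tcp [0.4591 0.1046 0.0721] yaw 87.23 tilt [ 0.001  0.003 -1.   ] F [ 4.47 -0.18  2.95] open 0.218 fin 9.04 q [-0.19  0.81 -0.21  2.15  0.68  0.24 -1.05]
```

Request:
{"op": "send_rows", "data": {
  "rows": "0 0 -0.01 0;0 0 -0.025 0;0 0 -0.04 0;0 0 -0.055 0;0 0 -0.07 0;0 0 -0.085 0;0 0 -0.1 0;0 0 -0.1 0"
}}

```text
clock: 11.82
tool_pos: [0.4569, 0.1044, 0.1023]
eef_rot: [0.724, 0.69, -0.0, -0.0]
contact_force: [-2.0, -0.5, 0.4]
opening: 0.16
finger_force: 9.1
```

```bash
python3 -c "
from h import *
st()"
```

```text
t 11.82 tcp [0.4569 0.1044 0.1023] yaw 87.27 tilt [-0. -0. -1.] F [-2.03 -0.52  0.39] open 0.16 fin 9.11 q [-0.14  0.75 -0.29  2.14  0.63  0.34 -1.01]
```

Request:
{"op": "send_rows", "data": {
  "rows": "0 0 -0.015 0;0 0 -0.03 0;0 0 -0.045 0;0 0 -0.06 0;0 0 -0.075 0;0 0 -0.09 0;0 0 -0.105 0;0 0 -0.12 0;0 0 -0.135 0;0 0 -0.135 0",
  "force": 15
}}

```text
clock: 12.65
tool_pos: [0.4578, 0.1045, 0.1429]
eef_rot: [0.724, 0.69, 0.0, 0.0]
contact_force: [0.3, -0.7, -0.8]
opening: 0.112
finger_force: 14.8
```

```bash
python3 -c "
from h import *
st()"
```

```text
t 12.65 tcp [0.4578 0.1045 0.1429] yaw 87.25 tilt [ 0.     0.001 -1.   ] F [ 0.26 -0.75 -0.79] open 0.112 fin 14.84 q [-0.08  0.68 -0.38  2.11  0.57  0.45 -0.95]
```

The opening is 9.9 mm, so the lip lies flat between the pads. I'll firm the grip, lift clear and look.

Request:
{"op": "send_rows", "data": {
  "rows": "0 0 0 0;0 0 -0.04 0;0 0 -0.1 0;0 0 -0.17 0;0 0 -0.25 0;0 0 -0.33 0;0 0 -0.41 0;0 0 -0.48 0;0 0 -0.52 0;0 0 -0.52 0",
  "force": 40
}}

```text
clock: 13.48
tool_pos: [0.4585, 0.105, 0.3001]
eef_rot: [0.724, 0.69, 0.002, 0.001]
contact_force: [-0.6, 0.3, -1.9]
opening: 0.105
finger_force: 39.8
```

Run:
```python
from h import *
st()
for n in('top','scene','wrist'):
    c,p,d=grab(n); P=pts(c,d); hsv=cv2.cvtColor(p,cv2.COLOR_RGB2HSV); H,S,V=[hsv[...,i].astype(int) for i in range(3)]
    q=P[(H>105)&(H<130)&(S>140)&(d>0)&(P[...,2]>.235)&(P[...,0]>.44)&(P[...,0]<.64)&(P[...,1]>0)&(P[...,1]<.2)]
    print(n,len(q),q.min(0).round(4),q.max(0).round(4))
    f=q[q[:,2]<np.percentile(q[:,2],5)+.01]
    z=q[:,2]; h,e=np.histogram(z,np.arange(.235,.4,.004)); print([(e[i].round(3),h[i]) for i in range(len(h)) if h[i]>30])
s=cv2.resize(load('scene')[1][60:360,150:550],None,fx=2,fy=2); cv2.imwrite('pics/s2.png',s[...,::-1])
print(go([.42,-.2,.32],94.2))
```

```text
t 13.48 tcp [0.4585 0.105  0.3001] yaw 87.24 tilt [ 0.001  0.004 -1.   ] F [-0.61  0.32 -1.86] open 0.105 fin 39.79 q [ 0.08  0.45 -0.59  1.92  0.32  0.86 -0.73]
top 2767 [0.4502 0.0482 0.2713] [0.5952 0.1456 0.6307]
[(np.float64(0.271), np.int64(175)), (np.float64(0.275), np.int64(785)), (np.float64(0.279), np.int64(118)), (np.float64(0.283), np.int64(34)), (np.float64(0.287), np.int64(49)), (np.float64(0.291), np.int64(47)), (np.float64(0.295), np.int64(66)), (np.float64(0.299), np.int64(63)), (np.float64(0.303), np.int64(70)), (np.float64(0.307), np.int64(56)), (np.float64(0.311), np.int64(66)), (np.float64(0.315), np.int64(78)), (np.float64(0.319), np.int64(146)), (np.float64(0.323), np.int64(116)), (np.float64(0.327), np.int64(55)), (np.float64(0.331), np.int64(58)), (np.float64(0.335), np.int64(42)), (np.float64(0.339), np.int64(51)), (np.float64(0.343), np.int64(139)), (np.float64(0.347), np.int64(407))]
scene 3049 [0.4437 0.0504 0.2687] [0.6009 0.1496 0.3675]
[(np.float64(0.271), np.int64(301)), (np.float64(0.275), np.int64(240)), (np.float64(0.279), np.int64(135)), (np.float
[... 831 characters left out ...]
t64(1178)), (np.float64(0.287), np.int64(1102)), (np.float64(0.291), np.int64(1462)), (np.float64(0.295), np.int64(1577)), (np.float64(0.299), np.int64(1624)), (np.float64(0.303), np.int64(1461)), (np.float64(0.307), np.int64(1519)), (np.float64(0.311), np.int64(1607)), (np.float64(0.315), np.int64(3630)), (np.float64(0.319), np.int64(4630)), (np.float64(0.323), np.int64(778)), (np.float64(0.327), np.int64(560)), (np.float64(0.331), np.int64(451)), (np.float64(0.335), np.int64(520)), (np.float64(0.339), np.int64(687)), (np.float64(0.343), np.int64(3360)), (np.float64(0.363), np.int64(57)), (np.float64(0.375), np.int64(47)), (np.float64(0.391), np.int64(75))]
[-1.0179 -0.0739 -0.0752 -0.0193]
```

View pics/s2.png

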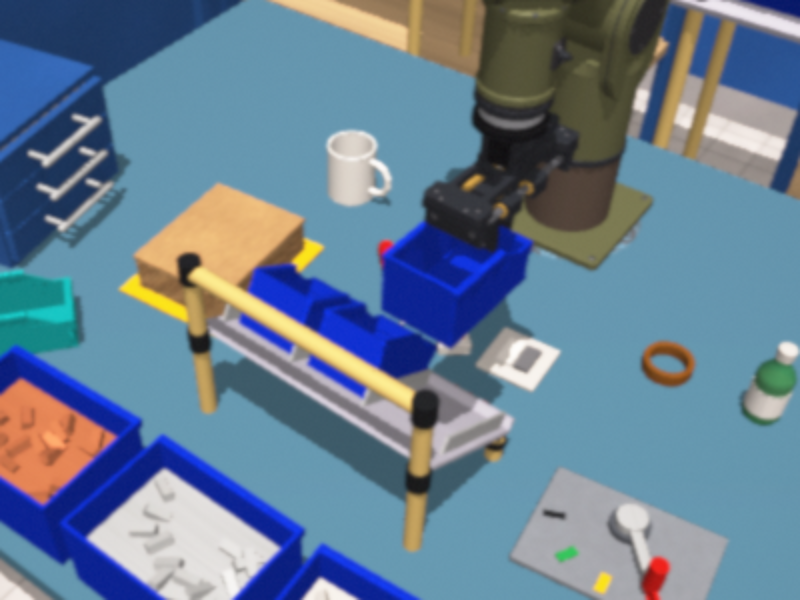

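The scene crop shows the bin held level at (455,285), with the two full bins still in the rack and the lever on the red mark (655,575). Next I'll fit the bin's pose in the hand, and the pad height.

```bash
cat > inhand.py <<'E'
from h import *
def fit(n,tcp,yaw,lo):
    c,p,d=load(n); P=pts(c,d); hsv=cv2.cvtColor(p,cv2.COLOR_RGB2HSV); H,S,V=[hsv[...,i].astype(int) for i in range(3)]
    a=np.radians(yaw-90); ex=np.array([np.cos(a),np.sin(a),0]); ey=np.array([-np.sin(a),np.cos(a),0])
    q=(P-tcp)[(H>105)&(H<130)&(S>140)&(d>0)]; q=np.c_[q@ex,q@ey,q[:,2]]
    q=q[(q[:,0]>-.02)&(q[:,0]<.16)&(abs(q[:,1])<.06)&(q[:,2]>lo)&(q[:,2]<.06)]
    def pl(f,nm):
        for _ in range(4):
            A=np.c_[f[:,:2],np.ones(len(f))]; k=np.linalg.lstsq(A,f[:,2],rcond=None)[0]; r=f[:,2]-A@k; f=f[abs(r)<.002]
        print(n,nm,len(f),'slope x,y deg',np.degrees(k[:2]).round(2),'z at x=.065:',(k[0]*.065+k[2]).round(4),'ext',f.min(0).round(4),f.max(0).round(4)); return f
    pl(q[(abs(q[:,2]+.0265)<.008)&(q[:,0]>.02)&(q[:,0]<.11)&(abs(q[:,1])<.036)],'floor')
    f=q[(q[:,2]>.04)&(q[:,2]<.052)&(q[:,0]>.03)]; print('rim n',len(f),np.percentile(f,[1,99],0).round(4))
    b=f[f[:,0]>np.percentile(f[:,0],99)-.006]; print('back edge slope deg',np.degrees(np.polyfit(b[:,1],b[:,0],1)[0]).round(2), 'Y',b[:,1].min().round(4),b[:,1].max().round(4),'X',np.percentile(b[:,0],[1,50,99]).round(4))
if __name__=='__main__':
    for n in('wrist','top'): fit(n,np.array([.4585,.105,.3001]),87.24,-.04)
E
python3 inhand.py
python3 - <<'E'
import pickle
from h import *
c,p,d=pickle.load(open('scene.pkl','rb')); P=pts(c,d)
m=(abs(P[...,0]-.4235)<.06)&(abs(P[...,1]+.341)<.05)&(P[...,2]>.01)&(P[...,2]<.1)
print('pads scene',m.sum(),np.median(P[m],0))
E
```

```text
wrist floor 13247 slope x,y deg [0.75 0.15] z at x=.065: -0.0271 ext [ 0.02   -0.0325 -0.0295] [ 0.11    0.0292 -0.0247]
rim n 3860 [[0.0531 0.0378 0.0403]
 [0.0852 0.0459 0.0454]]
back edge slope deg -3.48 Y 0.0375 0.0461 X [0.0792 0.0822 0.0859]
top floor 557 slope x,y deg [0.94 0.5 ] z at x=.065: -0.0235 ext [ 0.0203 -0.0339 -0.0262] [ 0.1098  0.0357 -0.0212]
rim n 593 [[ 0.052  -0.0479  0.0403]
 [ 0.135   0.0458  0.0512]]
back edge slope deg -0.13 Y -0.0477 0.0467 X [0.1294 0.1321 0.1354]
pads scene 899 [ 0.42479742 -0.34010621  0.06244329]
```

Request:
{"op": "send_rows", "data": {
  "rows": "-0.1 -0.007 -0.06 -0.002;-0.2 -0.015 -0.06 -0.004;-0.3 -0.022 -0.06 -0.006;-0.4 -0.03 -0.06 -0.008;-0.5 -0.037 -0.06 -0.01;-0.6 -0.044 -0.06 -0.012;-0.7 -0.052 -0.06 -0.014;-0.8 -0.06 -0.06 -0.016;-0.9 -0.067 -0.06 -0.018;-1 -0.074 -0.06 -0.019"
}}

```text
clock: 14.47
tool_pos: [0.4196, -0.1955, 0.3147]
eef_rot: [0.681, 0.732, -0.001, -0.001]
contact_force: [0.2, 0.0, -1.5]
opening: 0.111
finger_force: 39.8
```

```bash
python3 -c "
from h import *
st(); print(go([.358,-.3455,.18],94.2))"
```

```text
t 14.47 tcp [ 0.4196 -0.1955  0.3147] yaw 94.16 tilt [ 0.001 -0.003 -1.   ] F [ 0.19  0.04 -1.49] open 0.111 fin 39.79 q [ 0.76  0.42 -0.61  1.91  0.3   0.9   0.07]
[-4.845e-01 -2.397e-01  4.490e-01 -1.000e-04]
```

Request:
{"op": "send_rows", "data": {
  "rows": "-0.08 -0.04 0 0;-0.16 -0.08 0 0;-0.24 -0.12 0.03 0;-0.32 -0.16 0.08 0;-0.4 -0.2 0.15 0;-0.45 -0.22 0.23 0;-0.485 -0.24 0.31 0;-0.485 -0.24 0.38 0;-0.485 -0.24 0.44 0;-0.485 -0.24 0.44 0"
}}

```text
clock: 15.3
tool_pos: [0.3566, -0.3428, 0.1799]
eef_rot: [0.681, 0.732, -0.0, -0.005]
contact_force: [-0.4, 0.4, -2.2]
opening: 0.107
finger_force: 39.8
```

Request:
{"op": "send_rows", "data": {
  "rows": "0 0 0 0;0 0 0 0;0 0 0 0"
}}

```text
clock: 15.55
tool_pos: [0.3602, -0.3445, 0.185]
eef_rot: [0.681, 0.732, 0.0, 0.001]
contact_force: [0.2, 0.0, -1.2]
opening: 0.102
finger_force: 39.8
```

Run:
```python
from h import *
from inhand import fit
st(); s=sensors.get_state()
M=R.from_quat(s['eef_rot']).as_matrix(); y=np.degrees(np.arctan2(M[1,0],M[0,0]))
for n in('wrist','top'): grab(n); fit(n,s['tool_pos'],y,-.04)
c,p,d=load('top'); P=pts(c,d); hsv=cv2.cvtColor(p,cv2.COLOR_RGB2HSV); H,S,V=[hsv[...,i].astype(int) for i in range(3)]
c,p,d=load('wrist'); P=pts(c,d); hsv=cv2.cvtColor(p,cv2.COLOR_RGB2HSV); H,S,V=[hsv[...,i].astype(int) for i in range(3)]
m=(d>0)&(H>8)&(H<20)&(S>60)&(abs(P[...,2]-.062)<.015)&(abs(P[...,0]-.42)<.15)&(abs(P[...,1]+.34)<.1)
print('pads wrist',m.sum(),np.median(P[m],0) if m.sum() else '')
print(go([.358,-.3455,.11],94.2))
```

```text
t 15.55 tcp [ 0.3602 -0.3445  0.185 ] yaw 94.14 tilt [-0.001  0.001 -1.   ] F [ 0.23  0.03 -1.23] open 0.102 fin 39.79 q [ 0.97  0.64 -0.48  1.99  0.49  0.62  0.24]
wrist floor 13192 slope x,y deg [0.84 0.11] z at x=.065: -0.0245 ext [ 0.02   -0.0318 -0.0268] [ 0.11    0.0306 -0.022 ]
rim n 4296 [[0.0527 0.0388 0.0404]
 [0.0868 0.0469 0.048 ]]
back edge slope deg -0.67 Y 0.0384 0.0471 X [0.0809 0.0837 0.0885]
top floor 512 slope x,y deg [ 0.77 -0.  ] z at x=.065: -0.0235 ext [ 0.0204 -0.0357 -0.026 ] [ 0.11    0.0279 -0.0211]
rim n 471 [[ 0.0542 -0.0479  0.0407]
 [ 0.135   0.0466  0.0515]]
back edge slope deg -0.54 Y -0.0476 0.0466 X [0.1295 0.1325 0.1357]
pads wrist 21450 [ 0.40510077 -0.28728977  0.06142584]
[-1.800e-03 -7.600e-03  2.504e-01 -2.000e-04]
```

Request:
{"op": "send_rows", "data": {
  "rows": "-0.002 -0.007 0.05 0;-0.002 -0.007 0.11 0;-0.002 -0.007 0.17 0;-0.002 -0.007 0.22 0;-0.002 -0.007 0.25 0;-0.002 -0.007 0.265 0;-0.002 -0.007 0.275 0;-0.002 -0.007 0.275 0;-0.002 -0.007 0.275 0"
}}

```text
clock: 16.4
tool_pos: [0.3579, -0.3454, 0.1023]
eef_rot: [0.681, 0.732, 0.0, 0.001]
contact_force: [0.3, 0.2, -1.3]
opening: 0.11
finger_force: 39.8
```

```bash
python3 -c "
from h import *
st(); print(go([.358,-.3455,.093],94.2))"
```

```text
t 16.4 tcp [ 0.3579 -0.3454  0.1023] yaw 94.11 tilt [-0.001  0.001 -1.   ] F [ 0.33  0.16 -1.35] open 0.11 fin 39.79 q [ 0.88  0.77 -0.34  2.06  0.62  0.41  0.13]
[-0.0002  0.0001  0.0309 -0.0003]
```

Request:
{"op": "send_rows", "data": {
  "rows": "0 0 0.004 0;0 0 0.008 0;0 0 0.012 0;0 0 0.016 0;0 0 0.02 0;0 0 0.024 0;0 0 0.028 0;0 0 0.028 0"
}}

```text
clock: 17.07
tool_pos: [0.3574, -0.3451, 0.093]
eef_rot: [0.681, 0.732, -0.0, -0.0]
contact_force: [0.0, 0.2, -1.4]
opening: 0.104
finger_force: 39.8
```

Request:
{"op": "send_rows", "data": {
  "rows": "0 0 0.003 0;0 0 0.006 0;0 0 0.006 0;0 0 0.006 0"
}}

```text
clock: 17.4
tool_pos: [0.3575, -0.3452, 0.0914]
eef_rot: [0.681, 0.732, -0.0, 0.0]
contact_force: [-0.3, -0.6, -1.4]
opening: 0.109
finger_force: 39.8
```

Request:
{"op": "send_rows", "data": {
  "rows": "0 0 0.003 0;0 0 0.003 0;0 0 0.003 0;0 0 0.003 0"
}}

```text
clock: 17.73
tool_pos: [0.3576, -0.3452, 0.0906]
eef_rot: [0.681, 0.732, -0.0, 0.0]
contact_force: [0.2, -0.1, -0.9]
opening: 0.105
finger_force: 39.8
```

Request:
{"op": "send_rows", "data": {
  "rows": "0 0 0.003 0;0 0 0.003 0;0 0 0.003 0;0 0 0.003 0"
}}

```text
clock: 18.07
tool_pos: [0.3576, -0.3452, 0.0899]
eef_rot: [0.681, 0.732, -0.0, 0.0]
contact_force: [0.4, -0.2, 3.8]
opening: 0.108
finger_force: 39.8
```

Request:
{"op": "send_rows", "data": {
  "rows": "0 0 -0.002 0;0 0 -0.002 0;0 0 -0.002 0;0 0 -0.002 0",
  "force": 20
}}

```text
clock: 18.4
tool_pos: [0.3579, -0.3452, 0.0902]
eef_rot: [0.681, 0.732, 0.0, 0.0]
contact_force: [1.5, 1.0, 0.8]
opening: 0.11
finger_force: 20.0
```

Request:
{"op": "send_rows", "data": {
  "rows": "0 0 0 0;0 0 0 0;0 0 0 0;0 0 0 0;0 0 0 0",
  "force": 3
}}

```text
clock: 18.82
tool_pos: [0.3576, -0.3452, 0.0903]
eef_rot: [0.681, 0.732, 0.0, 0.0]
contact_force: [1.5, -0.0, 0.5]
opening: 0.114
finger_force: 3.0
```

Run:
```python
from h import *
from inhand import fit
st(); s=sensors.get_state()
M=R.from_quat(s['eef_rot']).as_matrix(); y=np.degrees(np.arctan2(M[1,0],M[0,0]))
for n in('wrist','top'): grab(n); fit(n,s['tool_pos'],y,-.04)
```

```text
t 18.82 tcp [ 0.3576 -0.3452  0.0903] yaw 94.11 tilt [-0.  0. -1.] F [ 1.46 -0.05  0.5 ] open 0.114 fin 3.0 q [ 0.87  0.79 -0.32  2.06  0.64  0.38  0.11]
wrist floor 13105 slope x,y deg [0.03 0.06] z at x=.065: -0.0252 ext [ 0.02   -0.0326 -0.0272] [ 0.11    0.0306 -0.0233]
rim n 4179 [[0.0538 0.0388 0.0402]
 [0.0876 0.047  0.0471]]
back edge slope deg -0.88 Y 0.0386 0.0473 X [0.0817 0.0846 0.0893]
top floor 387 slope x,y deg [0.02 0.39] z at x=.065: -0.0246 ext [ 0.0202 -0.036  -0.0266] [ 0.11    0.0294 -0.0227]
rim n 360 [[ 0.0542 -0.0463  0.0407]
 [ 0.1344  0.0469  0.0504]]
back edge slope deg -0.24 Y -0.0461 0.0469 X [0.1287 0.1326 0.1346]
```

The bin now lies flat (slope 0.03°) and centred within 1 mm. I'll release and rise.

Request:
{"op": "send_rows", "data": {
  "rows": "0 0 0 0;0 0 0 0;0 0 0 0;0 0 0 0;0 0 0 0;0 0 -0.02 0;0 0 -0.06 0;0 0 -0.12 0;0 0 -0.2 0;0 0 -0.3 0",
  "jaw": 0.2
}}

```text
clock: 19.75
tool_pos: [0.3565, -0.3445, 0.1806]
eef_rot: [0.681, 0.732, -0.0, -0.002]
contact_force: [0.5, 0.6, -0.6]
opening: 0.404
finger_force: 0.0
```

Request:
{"op": "send_rows", "data": {
  "rows": "0 0 -0.1 0;-0.1 -0.1 -0.3 0;-0.3 -0.3 -0.4 0;-0.6 -0.4 -0.4 0;-0.8 -0.5 -0.4 0;-0.8 -0.5 -0.4 0;-0.8 -0.5 -0.4 0;-0.8 -0.5 -0.4 0;-0.8 -0.5 -0.4 0;-0.8 -0.5 -0.4 0"
}}

```text
clock: 20.58
tool_pos: [0.2204, -0.6001, 0.3004]
eef_rot: [0.685, 0.729, -0.002, 0.001]
contact_force: [-0.3, 0.0, -0.4]
opening: 0.402
finger_force: 0.0
```

Run:
```python
from h import *
st(); c,p,d=grab('top'); P=pts(c,d); cv2.imwrite('pics/t3.png',p[...,::-1])
hsv=cv2.cvtColor(p,cv2.COLOR_RGB2HSV); H,S,V=[hsv[...,i].astype(int) for i in range(3)]
q=P[(H>105)&(H<130)&(S>140)&(d>0)&(abs(P[...,0]-.42)<.12)&(abs(P[...,1]+.34)<.1)&(P[...,2]>.06)]
r=cv2.minAreaRect((q[:,:2]*1000).astype(np.float32)); print('bin',r,q[:,2].max())
c,p,d=grab('scene'); cv2.imwrite('pics/s3.png',p[...,::-1])
```

```text
t 20.58 tcp [ 0.2204 -0.6001  0.3004] yaw 93.6 tilt [-0.003 -0.002 -1.   ] F [-0.31  0.   -0.43] open 0.402 fin 0.0 q [ 1.44  0.69 -0.57  1.43  0.39  1.13  0.87]
bin ((421.4566345214844, -340.55743408203125), (141.32595825195312, 94.2290267944336), 4.367362976074219) 0.1428092535556058
```

View pics/t3.png

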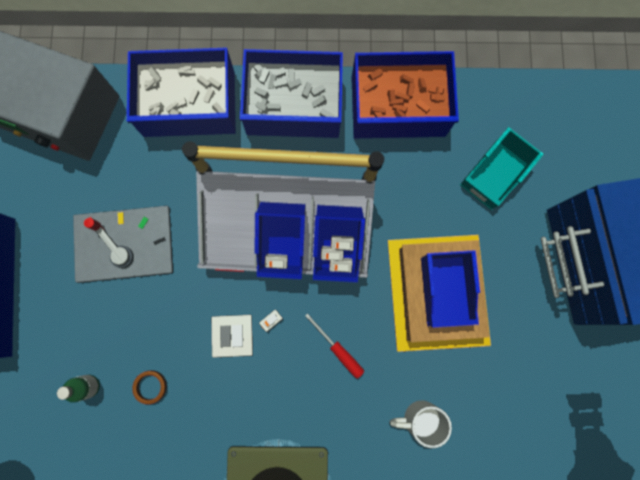

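The top view shows the bin centred and aligned on the pads (452,290), the knob over the red mark (91,223), and the two full bins unmoved. I'll hand the job in.

```bash
python3 -c "
from plant import finish_job
print(finish_job())"
```

```text
the job is handed in; nothing more can be done
None
```

The job is handed in: the call lever is at the red (left lane) mark, at about 0.60 rad, and the empty left-lane bin stands level on the cardboard pads, within about 2.5 mm of centre and 0.3° of the mat's lengthwise line; the two full bins weren't moved.

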